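# Lock the ballot case

### The arm

A 7-joint arm with a two-finger parallel gripper is mounted at the origin on the work surface. World frame = base frame: x ahead of the robot, y to its left, z up, the work surface at z = 0. Lengths are in m, angles in rad, forces in N, time in s.
With the tool pointing down it reaches from about 0.425 to 0.8 m from the base axis. Payload 8.3 kg.
Tool frame: the origin (TCP) lies between the finger pads; the fingertips stand ahead of it and the grasp point (between the pads) lies 5 mm behind it (r.tcp_to_tips is the z of the fingertips in the tool frame, in m); z points along the fingers, y is the direction in which the jaws open and shut (so a half turn about z gives the same grasp; the last joint's range is limited). The gripper opens to 85 mm and grips with 20 to 120 N. Pads are 22 mm wide; open, the fingers measure 114 mm over their backs; the gripper's body (76 mm by 85 mm) begins 54 mm behind the grasp point. The pads swing forward as they close: fully open they stand 13 mm farther back than shut.
Start: joints at [1.245, 0.383, 0.016, 1.37, -0.006, 1.388, -0.046], TCP at [0.162, -0.604, 0.245] pointing down, gripper open.
Joint ranges: [-2.95, 2.95], [-0.25, 2.06], [-1.52, 1.56], [0.18, 2.33], [-1.44, 4.58], [0.02, 2.06], [-3.01, 3.01]. Speed limits (rad/s): [2.39, 2.39, 3.01, 3.01, 3.14, 3.14, 3.14].

### API

Orientations are given as [roll, pitch, yaw] about the fixed x, y, z axes, in that order (R = Rz(yaw) Ry(pitch) Rx(roll)).
In Python, from rig import r, snapshot, camera_model, find_in, cut_out, mark_of gives the robot as it stands.
- The arm moves only by the tool carry_out, never from a script. Its argument "deltas" is a list of rows, each an object with "grip": the opening, from 0 (shut) to 1 (fully open); "slide": the shift along the world's x, y, z in cm, a list of three; "rotation": the turn, a rotation vector about the world's x, y, z in degrees, a list of three. A call has 1 to 10 rows; each row is the pose to reach, as a shift and turn from the pose commanded when the call began; what a row does not reach only later rows make up. A row lasts 1/8 s, in which the tool goes at most 62.5 mm and 10.7 degrees, less where a joint would pass 70% of its speed; a pose out of reach is approached as far as the arm can. A call with a gripper value outside its range is refused whole. The fingers move at their own pace and stop on an object; the grip force is fixed at half the most. Time passes only in rows, so rows that repeat a pose let the fingers close. It gives the time, the measured TCP pose, the force and the opening at its end, in the units of the state.
- r.read_state(): the state, without advancing time (a new reading comes with each control period).
- snapshot(name): name is "side" or "top" or "wrist"; returns the picture (420x560x3 uint8, blue, green, red); there is no depth.
- camera_model(name): a dict with "camera_matrix" (3x3 intrinsics, pixels), "origin" and "rotation" of the camera in the world. Camera axes: x right, y up, looking along -z (the intrinsics and any distortion apply to the point x, -y, -z); pixel columns grow to the right and rows downward; lengths in m; the calibration is good to about 2 mm. A picture is of the moment at which its call begins: read the wrist's pose just before it. camera_model takes no time and is no camera call; for the wrist camera it gives the pose at the moment of the call.
- r.finish_job(): hands the job in, once; it reports no verdict.
Trained networks look in the newest picture that a camera, given by its name, has taken for a name from the list of things; names that differ only in an ending like _2 or _b are one class to them, and where a whole thing is asked for, a point or a joint stands for the part that bears it (a point fixed in the world has none). Each returns a list of dicts, best first, with "confidence" (0 to 1); they miss things now and then, are a little off and sometimes report something else, mostly with a low value. They report only what shows in the picture. A call takes as long as a camera call. They do not tell look-alikes from the thing itself.
- find_in(camera, label): "xyz" ([x, y, z] in m, in world coordinates, good to about 4 mm: the middle of the surface that is visible of it).
- cut_out(camera, label): "pixels" (420x560 bool, what is visible of it).
- mark_of(camera, label): "xyz" ([x, y, z] in m, in world coordinates, good to about 4 mm: a listed point, or the origin of a listed thing).
The state is a dict: "t": time; "joint_pos": joint angles; "joint_vel": joint speeds; "tau": joint torques, N m; "eef_pos": TCP position; "tool_rot": TCP orientation; "wrist_force": force on the tool from outside, world axes, zero at the start; "ft_torque": the same for the moment, N m; "gripper_width": finger opening in m.
Only numpy, scipy, OpenCV 4.12 (cv2) and the standard library are available. Lean on these libraries where they do the work, as an engineer would, in place of code of your own. Each camera call takes 0.05 s, during which the arm holds its last target.

### The job

Lock the ballot case for transport: with the fingertips, push the peg of the lever round until the slot of the disc on the lid lines up with the lock bar, then push the bar by its upright lug through the slot until it is fully home in the keeper. Nothing is picked up: leave the bar down in its guide, leave the things on the lid and table where they are, and finish with the hand clear.

Things in the scene. Friction and masses are not known exactly. Their poses are not given: they have to be found in the camera images.
- case: Fixed grey ballot case, white lid, 300 (its x) x 420 (its y) x 100 mm high. Origin: centre of its underside; z up. On the lid, along x = +30: black plate (top 103 mm above the table), then in +y order a low rear stop (y -168), two guide rails (y -130 to +26, top 112; strap over the +y end, top 121), the slotted disc (axis y = +70) and the keeper (y +120 to +156, 32 wide, top 122)
- disc (a joint): Angle of the slotted disc, rad: 0 = slot in line with the bar, lever square to it (pointing to the case's -x). Grows clockwise seen from above, the lever swinging towards the case's +y (keeper side); starts at 0.7 to 1.15, range -0.6 to 1.3. Friction of 0.1 N m (1 to 2 N at the peg) keeps it where it is left
- slot (a point): Centre of the slotted disc's top face, 123 mm above the table, on its axis. Pale aluminium disc of 76 mm diameter, cut right across by a straight open-topped slot 24 mm wide that reaches down to the plate. The point turns with the disc: its y is along the slot, its -x points along the lever
- peg (a point): The upright steel peg at the end of the disc's lever, to push the disc round by: 16 mm diameter, 75 mm from the disc's axis, from 125 to 165 mm above the table (the lever under it is 14 mm wide, its top at 129 mm). The point is on the peg's axis, 146 mm above the table
- bar: Loose steel lock bar, 16 wide x 160 long x 12 mm high, 0.3 kg, lying between the guide rails, free to slide along them. Origin: centre of its underside, at 103 mm. Its y is its length, the tapered nose (16 to 6 mm over the last 14 mm) at +y towards the disc
- bar_tip (a point): End of the bar's nose, at half the bar's height (109 mm above the table). At the start it is a few mm short of the disc's rim. It has to travel about 130 mm along the case's +y
- bar_lug (a point): Centre of the back (-y) face of the upright lug at the bar's tail, 139 mm above the table. The lug is a plate 28 mm wide across the bar and 10 mm thick along it, its wide part from 118 to 160 mm above the table; push this face along the case's +y to slide the bar (1 to 3 N)
- keeper_end (a point): On the lock's line, 109 mm above the table: where the tip of the bar is when it is fully home against the end wall inside the keeper
- stamp: Bystander: wooden hand stamp standing on the lid, 30 x 56 x 67 mm high, origin under its centre
- tape: Bystander: roll of tape lying on the lid, 60 mm diameter, 18 mm high, origin under its centre
- marker: Bystander: white marker pen with a black cap lying on the lid, 130 mm long (its y), 17 mm thick, origin under its centre
- bottle: Bystander: clear pump bottle on the table, 68 mm diameter, 190 mm high, origin under its centre
- inkpad: Bystander: flat ink pad tin on the table, 75 x 110 x 19 mm, origin under its centre
- stapler: Bystander: stapler on the table, 34 x 140 (its y) x 51 mm, origin under its centre
- cup: Bystander: empty grey pen cup on the table, 72 mm across, 95 mm high, origin under its centre
Not all that is in view belongs to the job. Leave any red look-alike of the bar alone.

How it is judged:
On the way, in this order (a step that is already met when the one before it is completed fails the run):
1. the disc's slot is in line with the bar (angle between the y axis of slot and the y axis of case, either way round below 0.12 rad), for 0.2 s.
2. the bar is fully home in the keeper (y of bar_tip in the frame of case above 0.144 m), for 0.2 s.
At the end, for the whole second after the job is handed in: the bar's tip is within 6 mm of the keeper's end wall and 8 mm of the lock's line, the bar lies flat through the disc's slot, at rest, and the slot is within 0.12 rad of the bar's direction (angle between the y axis of slot and the y axis of case, either way round below 0.12 rad and y of bar_tip in the frame of case above 0.144 m and x of bar_tip in the frame of case between 0.022 and 0.038 m and angle between the y axis of bar and the y axis of case, either way round below 0.1 rad and angle between bar's own z axis and vertical below 0.1 rad and height (world z) of bar_tip below 0.115 m and linear speed of bar below 0.01 m/s); the robot touches nothing.
It fails at once if the bar is lifted (nose or tail raised by more than about 10 mm) (height (world z) of bar_tip above 0.12 m or height (world z) of bar_lug above 0.149 m).
It fails at once if a thing on the lid (stamp, tape, marker) is moved by more than 30 mm, lifted or tipped (distance of any of stamp, tape, marker from where it was at the start of the episode above 0.03 m or angle between any of stamp, tape, marker's own z axis and vertical above 0.35 rad).
It fails at once if a thing on the table (bottle, inkpad, stapler, cup) is moved by more than 30 mm, lifted or tipped (distance of any of bottle, inkpad, stapler, cup from where it was at the start of the episode above 0.03 m or angle between any of bottle, inkpad, stapler, cup's own z axis and vertical above 0.35 rad).
It also fails if it takes over 48 s, if anything falls off the work surface, if the arm or the gripper's body presses on something with over 40 N, if the wrist force passes 120 N, or if a joint passes its speed limit or range.

## Working session

There is one attempt and no reset: what is moved stays moved. The work goes in short steps, Python scripts to look and compute and a tool call to move; the robot and the scene stay as the last step left them, time stands still between calls to the robot, and variables do not carry over. Pictures are saved under pics/ and viewed, and the job is handed in when it is done.

Besides the shell and the picture viewer there is one more tool, called after "Emit:" as name([rows], argument=value, ...), one row to a line, values as JSON. carry_out: Moves the arm, as the interface text tells. Its arguments: {"type":"object","properties":{"deltas":{"type":"array","items":{"type":"object","properties":{"grip":{"type":"number"},"slide":{"type":"array","items":{"type":"number"}},"rotation":{"type":"array","items":{"type":"number"}}}}}},"required":["deltas"]}

```bash
mkdir -p pics; python3 - <<'E'
from rig import *
import cv2
s=r.read_state(); print(s['t'],s['eef_pos'],s['tool_rot'],s['gripper_width'],r.tcp_to_tips)
for c in ['top','side']:
    cv2.imwrite(f'pics/{c}0.png',snapshot(c))
    for l in ['case','slot','peg','bar','bar_tip','bar_lug','keeper_end','stamp','tape','marker','bottle','cup']:
        try: print(c,l,[(round(d['confidence'],2),[round(float(v),3) for v in d['xyz']]) for d in mark_of(c,l)][:3])
        except Exception as e: print(c,l,e)
print(r.read_state()['t'])
E
```

```text
0.0 [ 0.16228524 -0.60308416  0.24428699] [-3.13967828e+00  4.13504034e-05  2.62874293e-01] 0.08545918804503527 0.014
top case [(0.76, [0.547, -0.032, -0.002])]
top slot [(0.65, [0.569, 0.043, 0.123])]
top peg [(0.63, [0.51, 0.088, 0.144])]
top bar [(0.97, [0.512, 0.319, -0.004]), (0.8, [0.259, 0.236, -0.002]), (0.78, [0.58, -0.08, 0.105])]
top bar_tip [(0.96, [0.305, 0.171, -0.0]), (0.87, [0.487, 0.389, 0.008]), (0.84, [0.576, 0.001, 0.108])]
top bar_lug [(0.81, [0.587, -0.157, 0.138]), (0.78, [0.279, -0.311, 0.037]), (0.69, [0.211, 0.298, 0.038])]
top keeper_end []
top stamp [(0.6, [0.651, 0.079, 0.101]), (0.54, [0.446, -0.198, 0.1])]
top tape [(0.59, [0.652, 0.081, 0.098])]
top marker [(0.74, [0.422, 0.063, 0.102]), (0.68, [0.512, 0.089, 0.146])]
top bottle [(0.85, [0.617, -0.464, -0.001])]
top cup [(0.82, [0.407, -0.466, -0.0]), (0.67, [0.584, -0.08, 0.104])]
side case [(0.94, [0.548, -0.035, -0.002]), (0.44, [0.449, -0.196, 0.1])]
side slot []
side peg [(0.7, [0.511, 0.092, 0.145])]
side bar [(0.76, [0.516, 0.315, -0.002]), (0.68, [0.257, 0.234, 0.001]), (0.6, [0.257, -0.24, 0.001])]
side bar_tip [(0.87, [0.304, 0.167, 0.011]), (0.77, [0.234, -0.16, 0.006]), (0.63, [0.573, -0.004, 0.103])]
side bar_lug [(0.96, [0.545, 0.24, 0.034]), (0.65, [0.447, -0.193, 0.099]), (0.62, [0.213, 0.297, 0.037])]
side keeper_end [(0.66, [0.559, 0.119, 0.111])]
side stamp [(0.6, [0.447, -0.193, 0.1]), (0.6, [0.585, -0.083, 0.103]), (0.44, [0.547, -0.033, -0.001])]
side tape [(0.63, [0.651, 0.077, 0.098])]
side marker [(0.53, [0.42, 0.064, 0.1])]
side bottle [(0.65, [0.547, -0.032, -0.001]), (0.64, [0.614, -0.461, -0.002])]
side cup [(0.89, [0.405, -0.469, 0.002])]
1.3
```

View pics/top0.png

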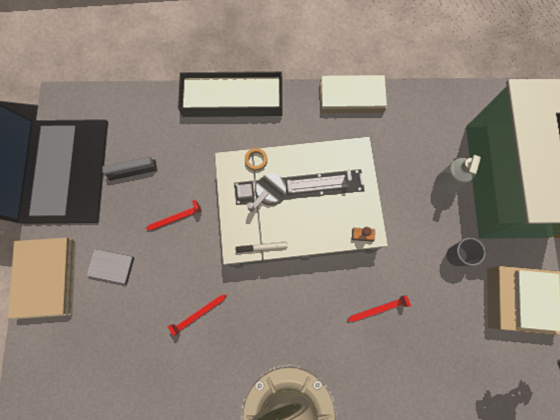

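View pics/side0.png

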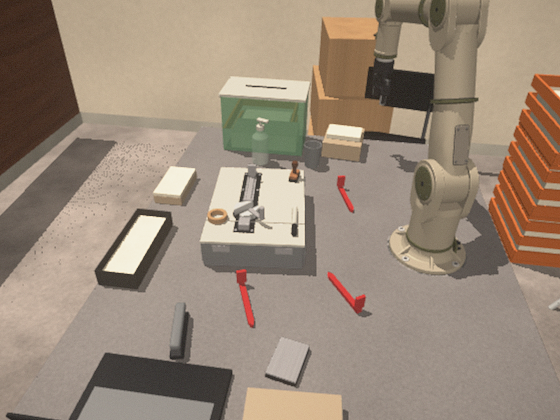

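The top view shows the disc near (268,187), the peg about (252,207) and the lug at about (358,178). The case yaw is about +0.09 and the disc angle about 0.77. I'll move over the case with the gripper shut for a closer look.

Emit:
carry_out([
  {"grip": 0,"slide": [3.4,6,1],"rotation": [0,0,-1]},
  {"grip": 0,"slide": [6.7,12,2],"rotation": [0,0,-2]},
  {"grip": 0,"slide": [10,18,3],"rotation": [0,0,-3]},
  {"grip": 0,"slide": [13.4,24,4],"rotation": [0,0,-4]},
  {"grip": 0,"slide": [16.8,30,5],"rotation": [0,0,-5]},
  {"grip": 0,"slide": [20.2,36,6],"rotation": [0,0,-6]},
  {"grip": 0,"slide": [23.6,42,6],"rotation": [0,0,-7]},
  {"grip": 0,"slide": [27,48,6],"rotation": [0,0,-8]},
  {"grip": 0,"slide": [30.4,54,6],"rotation": [0,0,-9]},
  {"grip": 0,"slide": [33.8,58,6],"rotation": [0,0,-10]},
])

```text
t: 2.55
eef_pos: [0.4723, -0.0634, 0.3056]
tool_rot: [3.141, -0.001, 0.087]
wrist_force: [1.1, -1.2, -0.2]
gripper_width: 0.0002
```

```bash
cat > look.py <<'E'
from rig import *
import cv2,sys
import numpy as np
def f(v): return [round(float(x),4) for x in v]
def state():
    s=r.read_state(); print(round(s['t'],2),f(s['eef_pos']),f(s['tool_rot']),'F',f(s['wrist_force']),'w',round(s['gripper_width'],4),'tips',r.tcp_to_tips)
def look(c,name,labels):
    cv2.imwrite(f'pics/{name}.png',snapshot(c))
    for l in labels:
        print(c,l,[(round(d['confidence'],2),f(d['xyz'])) for d in mark_of(c,l)][:3])
E
python3 - <<'E'
from look import *
state()
look('wrist','w1',['case','slot','peg','bar','bar_tip','bar_lug'])
state()
E
```

```text
2.55 [0.4723, -0.0634, 0.3056] [3.1407, -0.0013, 0.0874] F [1.1096, -1.1913, -0.1763] w 0.0002 tips 0.014
wrist case [(0.81, [0.5516, -0.0309, 0.0002])]
wrist slot [(0.95, [0.5727, 0.0416, 0.1248])]
wrist peg [(0.71, [0.5071, 0.0907, 0.1449])]
wrist bar [(0.78, [0.2553, 0.2338, 0.0003]), (0.66, [0.5794, -0.0834, 0.1034]), (0.65, [0.2537, -0.2404, 0.0005])]
wrist bar_tip [(0.94, [0.2318, -0.1626, 0.0095]), (0.9, [0.5734, 0.0025, 0.1077]), (0.58, [0.3033, 0.1641, 0.0069])]
wrist bar_lug [(0.9, [0.2141, 0.3024, 0.0355]), (0.75, [0.284, -0.3127, 0.0361]), (0.73, [0.5467, 0.244, 0.0354])]
2.9 [0.4712, -0.0668, 0.305] [3.1411, 0.0002, 0.0858] F [-0.1313, -0.2024, 0.2575] w 0.0002 tips 0.014
```

View pics/w1.png

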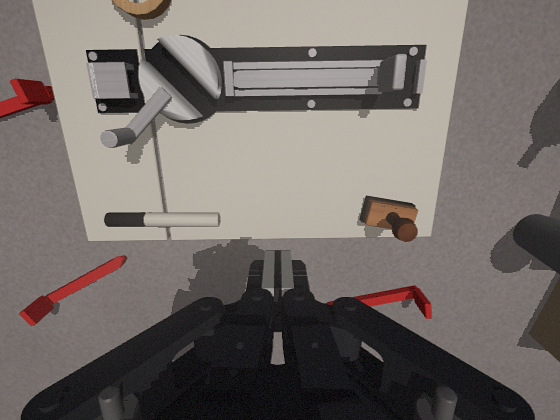

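The wrist view shows the disc at about (180,78), the peg top near (111,138), the lug top near (400,57), and the plate corners (87,50), (425,45), (98,113) and (421,107). I'll backproject these at their known heights.

```bash
python3 - <<'E'
import cv2
im=cv2.imread('pics/w1.png'); cv2.imwrite('pics/w1z.png',cv2.resize(im[30:160,70:270],None,fx=4,fy=4,interpolation=2)[:600])
cv2.imwrite('pics/w1y.png',cv2.resize(im[30:130,300:450],None,fx=5,fy=5,interpolation=2))
E
cat >> look.py <<'E'
def bp(c,uv,z):
    m=camera_model(c);K=np.array(m['camera_matrix']);R=np.array(m['rotation']);o=np.array(m['origin'])
    d=np.linalg.inv(K)@[uv[0],uv[1],1]; d=R@np.array([d[0],-d[1],-d[2]])
    return o+d*(z-o[2])/d[2]
E
python3 - <<'E'
from look import *
print({k:np.array(v).round(3).tolist() if k!='x' else 0 for k,v in camera_model('wrist').items()})
for n,uv,z in [('c1',(87,50),.103),('c2',(425,45),.103),('c3',(98,113),.103),('c4',(421,107),.103),('disc',(180,78),.123),('peg',(111,138),.165),('lug',(400,57),.16)]: print(n,f(bp('wrist',uv,z)))
state()
E
```

```text
{'camera_matrix': [[299.817, 0.0, 277.299], [0.0, 299.817, 205.436], [0.0, 0.0, 1.0]], 'origin': [0.551, -0.06, 0.433], 'rotation': [-0.321, 0.001, -1.483]}Traceback (most recent call last):
  File "<stdin>", line 3, in <module>
  File "look.py", line 14, in bp
    return o+d*(z-o[2])/d[2]
                        ~^^^
IndexError: invalid index to scalar variable.
```

View pics/w1z.png

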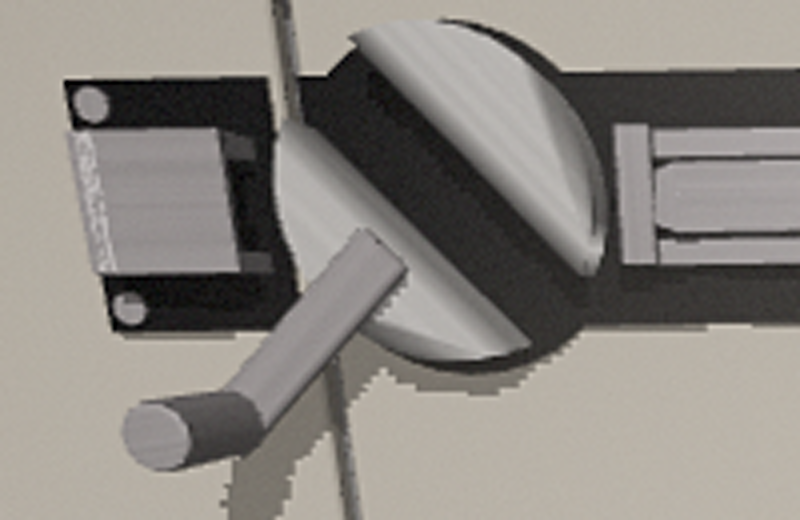

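View pics/w1y.png

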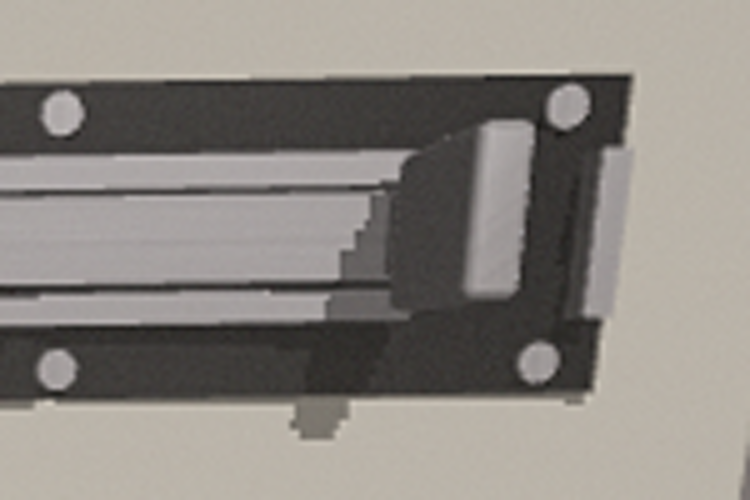

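```bash
sed -i "s/R=np.array(m\['rotation'\])/R=np.array(m['rotation']); R=R if R.ndim==2 else Rot.from_euler('xyz',R).as_matrix()/; s/^import cv2,sys/import cv2\nfrom scipy.spatial.transform import Rotation as Rot/" look.py
python3 - <<'E'
from look import *
for n,uv,z in [('c1',(86.5,49.7),.103),('c2',(426,45),.103),('c3',(98.5,112.5),.103),('c4',(418,108),.103),('disc',(180,78.7),.123),('peg',(109.5,139),.165),('lugback',(405,71.8),.16)]: print(n,f(bp('wrist',uv,z)))
state()
E
```

```text
c1 [0.5871, 0.1332, 0.103]
c2 [0.6206, -0.2001, 0.103]
c3 [0.5281, 0.1273, 0.103]
c4 [0.5619, -0.2062, 0.103]
disc [0.5676, 0.0353, 0.123]
peg [0.5109, 0.0848, 0.165]
lugback [0.5874, -0.1632, 0.16]
2.9 [0.4712, -0.0668, 0.305] [3.1411, 0.0002, 0.0858] F [-0.1313, -0.2024, 0.2575] w 0.0002 tips 0.014
```

Emit:
carry_out([
  {"grip": 0,"slide": [0.6,4,0],"rotation": [0,0,0.2]},
  {"grip": 0,"slide": [1.2,8,-1],"rotation": [0,0,0.4]},
  {"grip": 0,"slide": [1.8,12,-3],"rotation": [0,0,0.6]},
  {"grip": 0,"slide": [2.4,16,-5],"rotation": [0,0,0.8]},
  {"grip": 0,"slide": [3,19,-7],"rotation": [0,0,0.8]},
  {"grip": 0,"slide": [3,19,-8],"rotation": [0,0,0.8]},
  {"grip": 0,"slide": [3,19,-11],"rotation": [0,0,0.8]},
  {"grip": 0,"slide": [3,19,-14],"rotation": [0,0,0.8]},
  {"grip": 0,"slide": [3,19,-15.4],"rotation": [0,0,0.8]},
  {"grip": 0,"slide": [3,19,-15.4],"rotation": [0,0,0.8]},
])

```text
t: 4.15
eef_pos: [0.5015, 0.1233, 0.1506]
tool_rot: [3.141, 0.001, 0.1]
wrist_force: [-0.6, 0.3, 0.4]
gripper_width: 0.0001
```

```bash
python3 - <<'E'
from look import *
state()
look('wrist','w2',['peg','slot'])
state()
E
```

```text
4.15 [0.5015, 0.1233, 0.1506] [3.1411, 0.0013, 0.1004] F [-0.585, 0.2984, 0.3567] w 0.0001 tips 0.014
wrist peg [(0.78, [0.5076, 0.0913, 0.1448]), (0.19, [0.5727, 0.001, 0.109])]
wrist slot [(0.7, [0.5718, 0.0436, 0.1236])]
4.3 [0.5025, 0.1246, 0.1523] [-3.1415, -0.0021, 0.1017] F [0.1592, 0.8046, 0.277] w -0.0001 tips 0.014
```

View pics/w2.png

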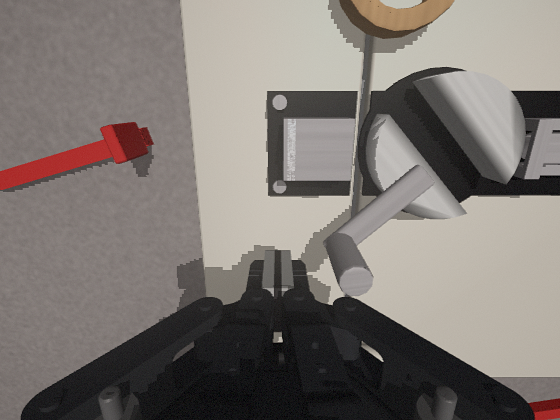

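The fingertips (278,265) stand on the keeper side of the peg (345–357, 240–285), at the right height. I'll start pushing.

Emit:
carry_out([
  {"grip": 0,"slide": [0.0,-0.8,0]},
  {"grip": 0,"slide": [0.0,-1.5,0]},
  {"grip": 0,"slide": [-0.1,-2.2,0]},
  {"grip": 0,"slide": [-0.2,-2.9,0]},
  {"grip": 0,"slide": [-0.3,-3.6,0]},
  {"grip": 0,"slide": [-0.4,-4.3,0]},
  {"grip": 0,"slide": [-0.5,-4.9,0]},
  {"grip": 0,"slide": [-0.6,-5.4,0]},
  {"grip": 0,"slide": [-0.6,-5.4,0]},
])

```text
validation failed for argument at $.de...
```

```bash
python3 - <<'E'
from look import *
state()
look('wrist','w3',['peg','slot'])
state()
im=cv2.imread('pics/w3.png')
E
```

```text
4.3 [0.5025, 0.1246, 0.1523] [-3.1415, -0.0021, 0.1017] F [0.1592, 0.8046, 0.277] w -0.0001 tips 0.014
wrist peg [(0.83, [0.508, 0.0903, 0.1444])]
wrist slot [(0.83, [0.5722, 0.0443, 0.1256])]
4.45 [0.5022, 0.1248, 0.152] [-3.1416, -0.0017, 0.1022] F [-0.2823, -0.0607, -0.5113] w 0.0002 tips 0.014
```

View pics/w3.png

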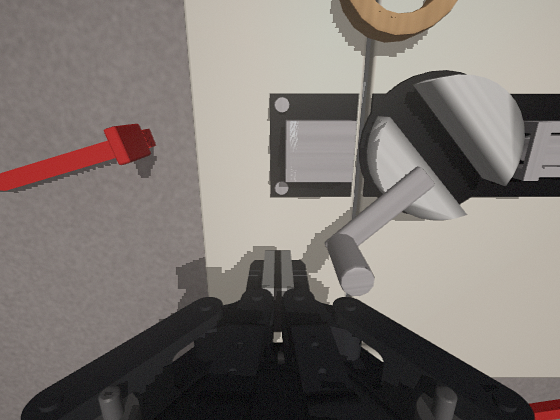

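The call was refused because its rows had no rotation, so nothing moved and the picture is unchanged. I'll send it again with rotation in every row.

Emit:
carry_out([
  {"grip": 0,"slide": [0.0,-0.8,0],"rotation": [0,0,0]},
  {"grip": 0,"slide": [0.0,-1.5,0],"rotation": [0,0,0]},
  {"grip": 0,"slide": [-0.1,-2.2,0],"rotation": [0,0,0]},
  {"grip": 0,"slide": [-0.2,-2.9,0],"rotation": [0,0,0]},
  {"grip": 0,"slide": [-0.3,-3.6,0],"rotation": [0,0,0]},
  {"grip": 0,"slide": [-0.4,-4.3,0],"rotation": [0,0,0]},
  {"grip": 0,"slide": [-0.5,-4.9,0],"rotation": [0,0,0]},
  {"grip": 0,"slide": [-0.6,-5.4,0],"rotation": [0,0,0]},
  {"grip": 0,"slide": [-0.6,-5.4,0],"rotation": [0,0,0]},
])

```text
t: 5.58
eef_pos: [0.4959, 0.0696, 0.151]
tool_rot: [3.141, -0.0, 0.101]
wrist_force: [0.4, -0.1, 0.0]
gripper_width: -0.0001
```

```bash
python3 - <<'E'
from look import *
state()
look('wrist','w4',['peg','slot'])
state()
E
```

```text
5.58 [0.4959, 0.0696, 0.151] [3.1412, -0.0002, 0.1006] F [0.3747, -0.1332, 0.0491] w -0.0001 tips 0.014
wrist peg [(0.56, [0.4894, 0.0485, 0.1462])]
wrist slot [(0.84, [0.5753, 0.0434, 0.126])]
5.72 [0.4961, 0.0701, 0.1512] [3.1413, -0.0007, 0.1012] F [-0.4044, -0.7952, -0.3956] w -0.0 tips 0.014
```

View pics/w4.png

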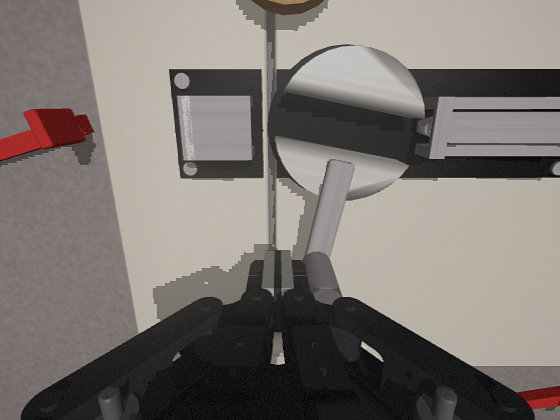

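The slot is now tilted about 0.19 rad (edge from (288,90) to (425,115)) and the peg is against the finger. It needs about 14.5 mm more.

Emit:
carry_out([
  {"grip": 0,"slide": [0,-0.4,0],"rotation": [0,0,0]},
  {"grip": 0,"slide": [-0.1,-0.8,0],"rotation": [0,0,0]},
  {"grip": 0,"slide": [-0.1,-1.2,0],"rotation": [0,0,0]},
  {"grip": 0,"slide": [-0.1,-1.45,0],"rotation": [0,0,0]},
  {"grip": 0,"slide": [-0.1,-1.45,0],"rotation": [0,0,0]},
  {"grip": 0,"slide": [-0.1,-1.45,0],"rotation": [0,0,0]},
])

```text
t: 6.48
eef_pos: [0.4947, 0.056, 0.151]
tool_rot: [3.141, -0.0, 0.102]
wrist_force: [-0.2, -0.7, 0.4]
gripper_width: -0.0001
```

```bash
python3 - <<'E'
from look import *
state()
look('wrist','w5',['peg','slot'])
state()
im=cv2.imread('pics/w5.png')
cv2.imwrite('pics/w5z.png',cv2.resize(im[30:200,150:420],None,fx=2.9,fy=2.9,interpolation=2))
E
```

```text
6.47 [0.4947, 0.056, 0.151] [3.1414, -0.0, 0.102] F [-0.2037, -0.7177, 0.3992] w -0.0001 tips 0.014
wrist peg [(0.98, [0.4897, 0.0366, 0.1457])]
wrist slot [(0.84, [0.5733, 0.0452, 0.1235])]
6.62 [0.4947, 0.0562, 0.151] [3.1415, -0.0, 0.1023] F [-0.501, -0.6357, -0.4325] w -0.0001 tips 0.014
```

View pics/w5z.png

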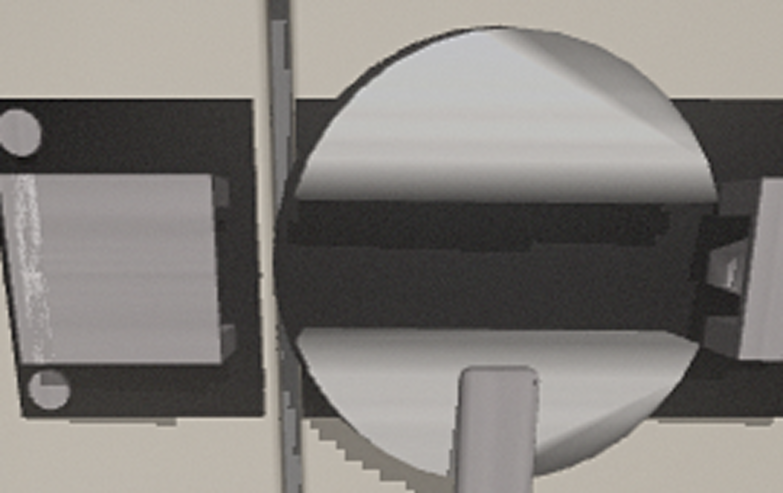

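The slot is parallel to the plate edges, with its edge slope below 0.01. I'll back off, lift and go behind the lug.

Emit:
carry_out([
  {"grip": 0,"slide": [0,1.5,0],"rotation": [0,0,0]},
  {"grip": 0,"slide": [0,1.5,3],"rotation": [0,0,0]},
  {"grip": 0,"slide": [0,1.5,8],"rotation": [0,0,0]},
  {"grip": 0,"slide": [2,-2,8],"rotation": [0,0,0]},
  {"grip": 0,"slide": [4,-6,8],"rotation": [0,0,0]},
  {"grip": 0,"slide": [6,-10,8],"rotation": [0,0,0]},
  {"grip": 0,"slide": [8,-15,8],"rotation": [0,0,0]},
  {"grip": 0,"slide": [9,-20,8],"rotation": [0,0,0]},
  {"grip": 0,"slide": [9.9,-24.2,8],"rotation": [0,0,0]},
  {"grip": 0,"slide": [9.9,-24.2,8],"rotation": [0,0,0]},
])

```text
t: 7.88
eef_pos: [0.5936, -0.1896, 0.2299]
tool_rot: [3.141, 0.001, 0.096]
wrist_force: [-0.0, 0.1, 0.4]
gripper_width: -0.0003
```

```bash
python3 - <<'E'
from look import *
state()
look('wrist','w6',['bar_lug','bar_tip'])
look('top','t6',['slot','peg','bar_lug','bar_tip'])
state()
E
```

```text
7.88 [0.5936, -0.1896, 0.2299] [3.141, 0.0012, 0.0961] F [-0.0204, 0.0683, 0.3541] w -0.0003 tips 0.014
wrist bar_lug [(0.61, [0.5893, -0.1561, 0.1401])]
wrist bar_tip [(0.67, [0.5725, 0.0002, 0.111])]
top slot [(0.48, [0.6144, -0.4629, 0.0016])]
top peg [(0.96, [0.4929, 0.0335, 0.1466])]
top bar_lug [(0.93, [0.5846, -0.1602, 0.1397]), (0.9, [0.2099, 0.2973, 0.0379]), (0.83, [0.5471, 0.2428, 0.0361])]
top bar_tip [(0.89, [0.3027, 0.169, 0.0025]), (0.87, [0.5749, -0.0034, 0.1074]), (0.65, [0.2311, -0.162, 0.0051])]
8.28 [0.5938, -0.1846, 0.2313] [3.1416, -0.0004, 0.104] F [-0.7153, 0.3584, -0.7286] w -0.0004 tips 0.014
```

View pics/w6.png

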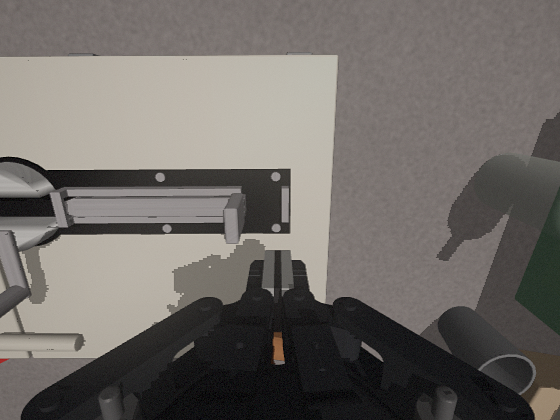

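The lug is at (235,218) with the fingers behind it, about 13 mm clear. Descending.

Emit:
carry_out([
  {"grip": 0,"slide": [-0.2,0,-3],"rotation": [0,0,0]},
  {"grip": 0,"slide": [-0.2,0,-6],"rotation": [0,0,0]},
  {"grip": 0,"slide": [-0.2,0,-8],"rotation": [0,0,0]},
  {"grip": 0,"slide": [-0.2,0,-9],"rotation": [0,0,0]},
  {"grip": 0,"slide": [-0.2,0,-9],"rotation": [0,0,0]},
  {"grip": 0,"slide": [-0.2,0,-9],"rotation": [0,0,0]},
])

```text
t: 9.02
eef_pos: [0.5923, -0.1858, 0.1422]
tool_rot: [3.141, -0.002, 0.102]
wrist_force: [0.9, -1.3, 1.3]
gripper_width: 0.0
```

```bash
python3 - <<'E'
from look import *
look('wrist','w7',['bar_lug'])
state()
E
```

```text
wrist bar_lug [(0.76, [0.5898, -0.1573, 0.142])]
9.12 [0.5922, -0.1859, 0.1421] [3.141, -0.0016, 0.1023] F [0.1042, -0.1859, -0.8477] w 0.0004 tips 0.014
```

View pics/w7.png

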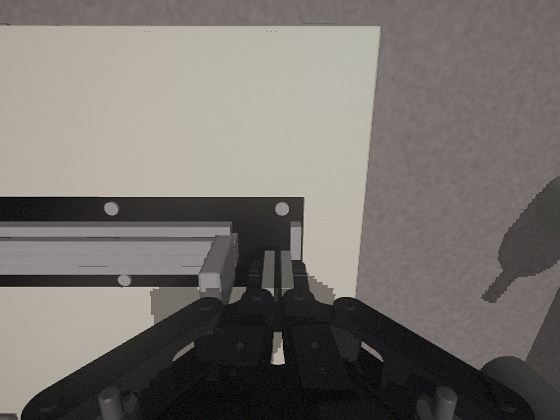

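The fingertips (278,265) stand between the lug (220,262) and the rear stop. I'll push along the lock's line.

Emit:
carry_out([
  {"grip": 0,"slide": [-0.1,1,0],"rotation": [0,0,0]},
  {"grip": 0,"slide": [-0.2,2,0],"rotation": [0,0,0]},
  {"grip": 0,"slide": [-0.3,3,0],"rotation": [0,0,0]},
  {"grip": 0,"slide": [-0.4,4,0],"rotation": [0,0,0]},
  {"grip": 0,"slide": [-0.5,5,0],"rotation": [0,0,0]},
  {"grip": 0,"slide": [-0.6,6,0],"rotation": [0,0,0]},
  {"grip": 0,"slide": [-0.7,7,0],"rotation": [0,0,0]},
  {"grip": 0,"slide": [-0.8,8,0],"rotation": [0,0,0]},
  {"grip": 0,"slide": [-0.9,9,0],"rotation": [0,0,0]},
  {"grip": 0,"slide": [-0.9,9,0],"rotation": [0,0,0]},
])

```text
t: 10.38
eef_pos: [0.5824, -0.0938, 0.1408]
tool_rot: [-3.14, 0.0, 0.105]
wrist_force: [-0.0, -0.3, 0.4]
gripper_width: -0.0004
```

```bash
python3 - <<'E'
from look import *
state()
look('wrist','w8',['bar_lug','bar_tip'])
state()
E
```

```text
10.38 [0.5824, -0.0938, 0.1408] [-3.1402, 0.0004, 0.1046] F [-0.0292, -0.3038, 0.3543] w -0.0004 tips 0.014
wrist bar_lug [(0.61, [0.5781, -0.0726, 0.1408])]
wrist bar_tip []
10.53 [0.5824, -0.0955, 0.1406] [-3.1409, 0.0007, 0.1027] F [-0.051, 0.1015, 0.1587] w 0.0003 tips 0.014
```

View pics/w8.png

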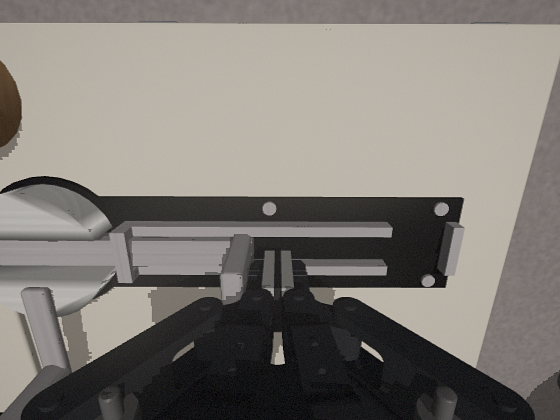

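The bar has entered the slot and the lug is still ahead of the fingers. About 45 mm remain.

Emit:
carry_out([
  {"grip": 0,"slide": [-0.1,1,0],"rotation": [0,0,0]},
  {"grip": 0,"slide": [-0.2,2,0],"rotation": [0,0,0]},
  {"grip": 0,"slide": [-0.3,3,0],"rotation": [0,0,0]},
  {"grip": 0,"slide": [-0.4,3.6,0],"rotation": [0,0,0]},
  {"grip": 0,"slide": [-0.4,4,0],"rotation": [0,0,0]},
  {"grip": 0,"slide": [-0.4,4,0],"rotation": [0,0,0]},
  {"grip": 0,"slide": [-0.4,4,0],"rotation": [0,0,0]},
])

```text
t: 11.4
eef_pos: [0.5788, -0.0558, 0.1411]
tool_rot: [-3.141, -0.0, 0.102]
wrist_force: [-0.7, 0.6, -1.0]
gripper_width: -0.0002
```

```bash
python3 - <<'E'
from look import *
state()
look('wrist','w9',['bar_lug','keeper_end'])
state()
E
```

```text
11.4 [0.5788, -0.0558, 0.1411] [-3.1414, -0.0004, 0.1022] F [-0.6687, 0.6081, -1.0441] w -0.0002 tips 0.014
wrist bar_lug [(0.94, [0.577, -0.0366, 0.1423])]
wrist keeper_end []
11.55 [0.5787, -0.0559, 0.141] [-3.1415, -0.0002, 0.102] F [0.1985, 0.3338, 0.1429] w -0.0001 tips 0.014
```

View pics/w9.png

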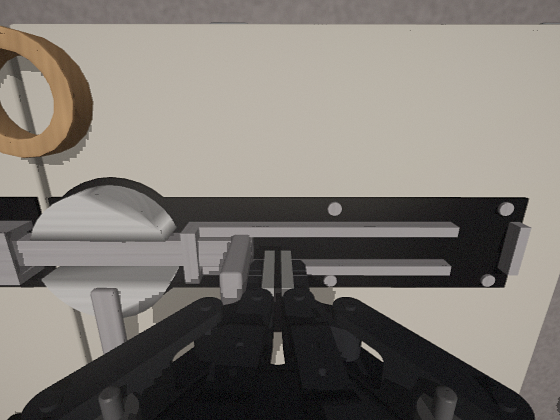

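Emit:
carry_out([
  {"grip": 0,"slide": [0,0.2,0],"rotation": [0,0,0]},
  {"grip": 0,"slide": [0,0.4,0],"rotation": [0,0,0]},
  {"grip": 0,"slide": [-0.1,0.6,0],"rotation": [0,0,0]},
  {"grip": 0,"slide": [-0.1,0.7,0],"rotation": [0,0,0]},
  {"grip": 0,"slide": [-0.1,0.7,0],"rotation": [0,0,0]},
])

```text
t: 12.18
eef_pos: [0.578, -0.0527, 0.1413]
tool_rot: [3.137, -0.0, 0.098]
wrist_force: [0.5, -10.8, -0.0]
gripper_width: -0.0
```

The force jumped to 10.8 N, which is probably the end wall. I'll push a little more to see whether it still moves.

Emit:
carry_out([
  {"grip": 0,"slide": [0,0.3,0],"rotation": [0,0,0]},
  {"grip": 0,"slide": [0,0.5,0],"rotation": [0,0,0]},
  {"grip": 0,"slide": [0,0.5,0],"rotation": [0,0,0]},
])

```text
t: 12.55
eef_pos: [0.5787, -0.0522, 0.1419]
tool_rot: [3.133, -0.002, 0.094]
wrist_force: [1.7, -21.3, 3.0]
gripper_width: 0.0
```

```bash
python3 - <<'E'
from look import *
state()
look('wrist','w10',['bar_lug','slot','peg'])
look('side','s10',['bar_lug'])
state()
im=cv2.imread('pics/s10.png')
cv2.imwrite('pics/s10z.png',cv2.resize(im[150:270,190:320],None,fx=5,fy=5,interpolation=2))
E
```

```text
12.55 [0.5787, -0.0522, 0.1419] [3.1325, -0.0017, 0.094] F [1.6633, -21.305, 2.9786] w 0.0 tips 0.014
wrist bar_lug [(0.87, [0.5764, -0.0357, 0.1408])]
wrist slot [(0.63, [0.5722, 0.045, 0.1244])]
wrist peg []
side bar_lug [(0.7, [0.2796, -0.3141, 0.0353]), (0.7, [0.5449, 0.246, 0.0362]), (0.69, [0.2119, 0.2984, 0.0351])]
12.85 [0.5787, -0.0522, 0.1419] [3.1327, -0.0017, 0.0939] F [1.7223, -21.4307, 3.8298] w 0.0001 tips 0.014
```

View pics/w10.png

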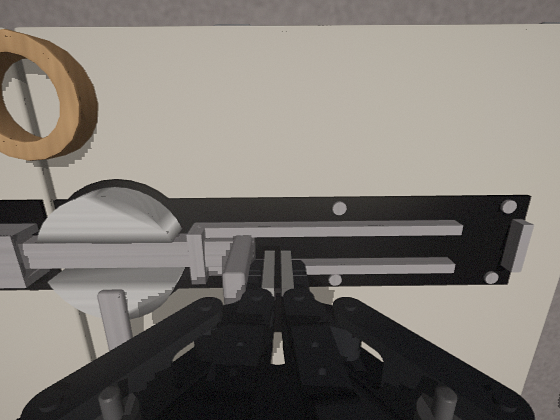

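View pics/s10z.png

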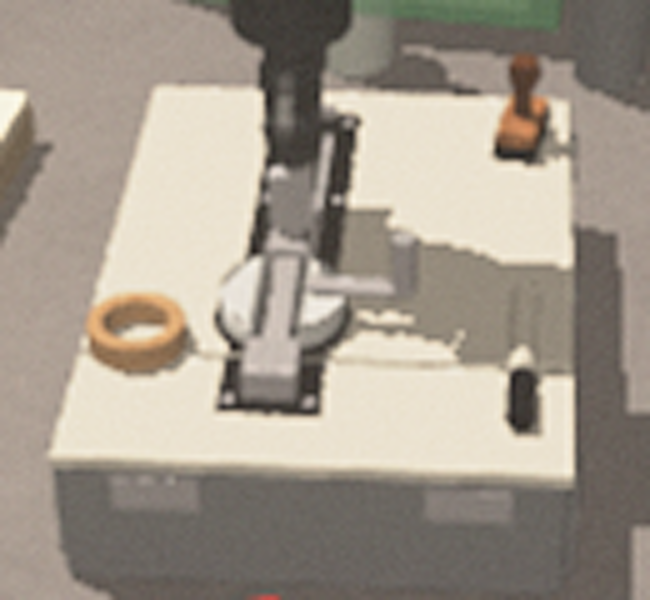

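The bar stands through the slot into the keeper and a 21 N push did not move it. The lug is at y -0.036, where home should put it (-0.037). I'll back off and lift clear.

Emit:
carry_out([
  {"grip": 0,"slide": [0.1,-1,0],"rotation": [0,0,0]},
  {"grip": 0,"slide": [0.3,-2.5,0],"rotation": [0,0,0]},
  {"grip": 0,"slide": [0.4,-4,0],"rotation": [0,0,0]},
  {"grip": 0,"slide": [0.4,-4,4],"rotation": [0,0,0]},
  {"grip": 0,"slide": [0.4,-4,9],"rotation": [0,0,0]},
  {"grip": 0,"slide": [-4,-6,14],"rotation": [0,0,0]},
  {"grip": 0,"slide": [-8,-8,16],"rotation": [0,0,0]},
  {"grip": 0,"slide": [-10,-6,16],"rotation": [0,0,0]},
  {"grip": 0,"slide": [-10,-4,16],"rotation": [0,0,0]},
  {"grip": 0,"slide": [-10,-4,16],"rotation": [0,0,0]},
])

```text
t: 14.1
eef_pos: [0.4777, -0.0826, 0.3014]
tool_rot: [3.141, -0.001, 0.105]
wrist_force: [-0.0, -1.6, 0.0]
gripper_width: -0.0001
```

```bash
python3 - <<'E'
from look import *
state()
look('wrist','w11',['case','bar_lug','slot','peg','stamp','tape','marker'])
state()
im=cv2.imread('pics/w11.png'); cv2.imwrite('pics/w11z.png',cv2.resize(im[20:220,0:400],None,fx=2,fy=2,interpolation=2))
for n,uv,z in []: pass
E
```

```text
14.1 [0.4777, -0.0826, 0.3014] [3.1414, -0.0008, 0.105] F [-0.028, -1.5903, 0.0145] w -0.0001 tips 0.014
wrist case [(0.71, [0.5499, -0.0324, 0.0011])]
wrist bar_lug [(0.85, [0.213, 0.3056, 0.0339]), (0.76, [0.5771, -0.0338, 0.1392]), (0.67, [0.2815, -0.3105, 0.0387])]
wrist slot [(0.92, [0.5728, 0.0418, 0.1238])]
wrist peg [(0.95, [0.4894, 0.0348, 0.1467]), (0.33, [0.5704, 0.0412, 0.122])]
wrist stamp [(0.62, [0.4446, -0.1956, 0.0985])]
wrist tape [(0.36, [0.5497, -0.0289, 0.0006])]
wrist marker [(0.77, [0.4173, 0.067, 0.0998])]
14.5 [0.4777, -0.0842, 0.3008] [-3.1411, 0.0003, 0.1017] F [0.6106, -0.4819, 0.134] w 0.0002 tips 0.014
```

View pics/w11z.png

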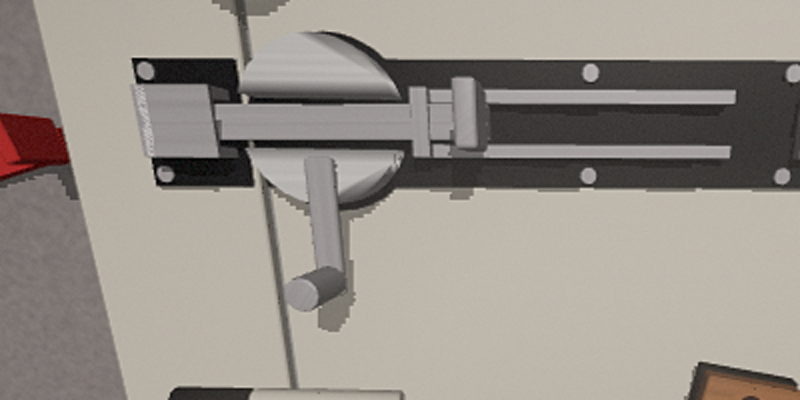

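```bash
python3 - <<'E'
from rig import r
print(r.finish_job())
E
```

```text
the job is handed in; nothing more can be done
None
```

I locked the case and handed the job in at about 14.5 s of the 48 s allowed. No verdict was reported.

**What I did:** With the gripper shut, I pushed the peg round until the slot lined up with the bar. I then pushed the bar by its lug through the slot until it stopped. Pushing on with 21 N moved it only about 0.5 mm more. Finally I backed off and lifted the hand well clear.

**Last checks:**
- **Slot:** its edges were parallel to the plate in the picture taken before the bar went in. Afterwards the peg's position put the angle at about 0.02 rad.
- **Bar:** it lies flat through the slot into the keeper. The lug moved about 124 mm, against the roughly 130 mm stated, and ended at y -0.034 to -0.036. Home should put it at -0.037, so it agrees within the 4 mm measuring error. The tip itself is hidden in the keeper and was not seen directly.
- **Things left alone:** the stamp and marker measured where they started. In the last picture the network missed the tape (it reported the case instead). The side view during the final push showed it lying in place. I did not re-measure the things on the table.

**Problem:** one move call was refused because I left out the rotation. Nothing moved, and I sent it again.

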